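# Snap a spare cover panel into the empty spring-clip rack

### The job

Take the loose metal cover panel out of the wooden stand and push it, thick bulb edge first, into the slot of the empty leaning rack until it is fully home under the spring clips, then let go of it. Leave the mug, the thread spool and the tape measure where they stand.

Things in the scene. Friction and masses are not known exactly. Their poses are not given: they have to be found in the camera images.
- panel_center (a point): Centre, half-way up, of the loose aluminium cover panel standing upright in the wooden stand. Plate 8 mm thick (its x), 90 mm wide (y), 115 mm high (z, up from the foot), about 150 g, with a 14 mm thick, 14 mm high bulb edge along its foot. Top edge 57.5 mm above this point, underside of the foot 57.5 mm below. Both faces are alike: either may face either way. Grip it across its thickness, near the top.
- panel_foot (a point): Same panel, same axes: centre of its bulb edge, 7 mm above the underside of the foot, half-way along the width.
- stand: Fixed plywood stand, 86 x 120 mm, 36 mm high, origin at the centre of its underside. A groove along its y, 16 mm wide and 28 mm deep (floor 8 mm above the origin), holds the panel upright; it lifts straight out.
- rack_a: The EMPTY grey sheet-metal rack, fixed to the table: base plate 120 x 124 mm, its origin under the slot, on the table. One slot, open at the top, that leans towards the robot's side. Two steel spring clips stand into the slot from its far (upper) cheek. Let go half-way in, a panel flops over: keep it in line with the slot until it is home.
- rack_a_slot: Slot of the empty rack. Origin on the slot's floor, mid-length, 30 mm above the table. z points out of the slot, leaning 30 degrees from vertical towards the robot's side; y runs along it; x across it, away from the robot and up. The panel goes in along -z, its mid-plane at x = 0. Cheeks at x = -7 and +10 mm, end walls at y = +-52 mm, slick; all flare out from z = 41 mm to the mouth at 54 mm.
- rack_a_clip (a joint): Outward travel (m) of the empty rack's sprung clip: 0 at rest, 0.0035 as the bulb edge passes. Clip noses at slot z = 17 mm leave 10.5 mm of passage. The bulb edge meets them with its underside 20 mm above the slot's floor, must be pushed past with 10 to 15 N (it does not fall through), and is home when its underside is on the floor: panel_foot at z = 7 mm, 61 mm of panel out of the mouth.
- rack_b: The other, identical rack, left or right of the empty one, fixed; already filled with a panel like the loose one (top edge about 130 mm above the table, 50 to 60 mm on the robot's side of this origin). Origin on the table, under its slot. Nothing to do here.
- mug: Bystander: striped mug, 65 x 88 x 50 mm, loose; origin at the underside.
- spool: Bystander: spool of black thread, 48 mm across, 56 mm high, loose; origin at the underside.
- measure: Bystander: tape measure, 64 x 67 x 34 mm, loose; origin at the underside.
Not all that is in view belongs to the job. What is meant by the part that bears panel_center is not green or turquoise, and is the larger of those in its own colour.

How it is judged:
By the outcome, as a careful person would: the job done as asked, in the order asked, and still so for the second after the job is handed in, with the robot touching nothing.
It also fails if it takes over 40 s, if anything falls off the work surface, if the arm or the gripper's body presses on something with over 40 N, if the wrist force passes 120 N, or if a joint passes its speed limit or range.

### The arm

A 7-joint arm with a two-finger parallel gripper is mounted at the origin on a cart in front of the work surface, level with it; the furniture and walls round the work are solid. World frame = base frame: x ahead of the robot, y to its left, z up, the work surface at z = 0. Lengths are in m, angles in rad, forces in N, time in s.
With the tool pointing down it reaches from about 0.4 to 0.875 m from the base axis. Payload 6.5 kg.
Tool frame: the origin (TCP) lies on the centre line of the jaws, within the pads' length; the fingertips stand 14 mm ahead of it and the grasp point (between the pads) lies 5 mm behind it (robot.tips_ahead is the distance from the TCP to the fingertips, in m); z points along the fingers, y is the line along which they close (so a half turn about z gives the same grasp; the last joint's range is limited). The gripper opens to 88 mm and grips with 3 to 60 N. Pads are 18 mm wide; open, the fingers measure 123 mm over their backs; the gripper's body (75 mm by 187 mm) begins 45 mm behind the grasp point.
Start: joints at [1.11, 0.536, -0.004, 1.538, 0.003, 1.067, -0.071], TCP at [0.25, -0.6, 0.253] pointing down, gripper open.
Joint ranges: [-2.7, 2.7], [-0.37, 2.16], [-1.27, 1.26], [0.24, 2.4], [-1.31, 4.45], [0.19, 1.91], [-2.76, 2.76]. Speed limits (rad/s): [2.39, 2.39, 3.14, 3.14, 3.14, 3.14, 3.14].

### API

Orientations are given as [roll, pitch, yaw] about the fixed x, y, z axes, in that order (R = Rz(yaw) Ry(pitch) Rx(roll)).
In Python, from bench import robot, imaging gives the robot as it stands.
- The arm moves only by the tool drive_tool, never from a script. Its arguments are lists of equal length, an entry for each row: "dp": the shift along the tool's x, y, z normalised to -1 to 1, where 1 is 0.075 m, a list of three; "turn": the turn, a rotation vector about the tool's x, y, z normalised to -1 to 1, where 1 is 45 degrees, a list of three. A call has exactly 10 rows; each row shifts and turns the commanded pose from where the row before left it, along the tool's axes as they then stand; what a row does not reach is not made up. A row lasts 1/12 s, in which the tool goes at most 41.7 mm and 7.16 degrees, less where a joint would pass 70% of its speed; a pose out of reach is approached as far as the arm can. A call with a number of a shift or a turn outside -1 to 1 is refused whole. A call with a gripper value outside its range is refused whole. "hand" is the opening, from 0 (shut) to 1 (fully open), set as the call begins (left out, the last holds). The fingers move at their own pace and stop on an object; "newtons" is the grip in N (left out, the last holds). Time passes only in rows, so rows that do not move let the fingers close, or fill a call up. It gives the time, the measured TCP pose, the force, the opening and the grip force at its end, in the units of the state.
- robot.state(): the state, without advancing time (a new reading comes with each control period).
- imaging.capture(name): name is "scene" or "top"; returns the picture (400x640x3 uint8, red, green, blue); there is no depth.
- imaging.get_calibration(name): a dict with "camera_matrix" (3x3 intrinsics, pixels), "pose" (4x4, takes a point from camera to world coordinates). Camera axes: x right, y down, z forward; pixel columns grow to the right and rows downward; lengths in m; the calibration is good to about 2 mm. A picture is of the moment at which its call begins. get_calibration takes no time and is no camera call.
- robot.finish_job(): hands the job in; it is judged then, once.
The state is a dict: "t": time; "q": joint angles; "qd": joint speeds; "tau": joint torques, N m; "tcp_pos": TCP position; "ee_rot": TCP orientation; "contact_force": force on the tool from outside, world axes, zero at the start; "ft_torque": the same for the moment, N m; "opening": opening from 0.0 (shut) to 1.0 (fully open); "gripper_force": force on a finger pad.
Only numpy, scipy, OpenCV 4.12 (cv2) and the standard library are available. Lean on these libraries where they do the work, as an engineer would, in place of code of your own. Each camera call takes 0.05 s, during which the arm holds its last target. There are 200 camera calls.

## Working session

There is one attempt and no reset: what is moved stays moved. The work goes in short steps, Python scripts to look and compute and a tool call to move; the robot and the scene stay as the last step left them, time stands still between calls to the robot, and variables do not carry over. Pictures are saved under pics/ and viewed, at most 10 in all, crops included, and the job is handed in when it is done.

Besides the shell and the picture viewer there is one more tool, called as a command line: name --argument value ..., lists and objects as JSON in quotes. drive_tool: Moves the arm, as the interface text tells. Scaled input: -1 to 1 covers 0.075 m each way for a shift and 45 degrees each way for a turn. Its arguments: {"type":"object","properties":{"dp":{"type":"array"},"turn":{"type":"array"},"hand":{"type":"number"},"newtons":{"type":"number"}},"required":["dp","turn"]}

```bash
mkdir -p pics; ls
python3 - <<'E'
from bench import robot, imaging
import cv2,numpy as np
for n in("scene","top"):
    cv2.imwrite(f"pics/{n}0.png",imaging.capture(n)[:,:,::-1])
    c=imaging.get_calibration(n);print(n,np.round(c["camera_matrix"],1).tolist(),np.round(c["pose"],3).tolist())
s=robot.state();print(s)
E
```

```text
pics
scene [[430.8, 0.0, 314.8], [0.0, 430.8, 199.8], [0.0, 0.0, 1.0]] [[-0.751, -0.484, 0.45, 0.114], [-0.66, 0.566, -0.494, 0.355], [-0.016, -0.668, -0.744, 0.859], [0.0, 0.0, 0.0, 1.0]]
top [[373.3, 0.0, 315.4], [0.0, 373.3, 196.8], [0.0, 0.0, 1.0]] [[-0.003, -0.982, 0.191, 0.444], [-0.999, 0.012, 0.046, -0.209], [-0.047, -0.19, -0.981, 0.898], [0.0, 0.0, 0.0, 1.0]]
{'t': 0.1, 'q': array([ 1.10980673,  0.53710534, -0.00442476,  1.53873311,  0.0025914 ,
        1.06734011, -0.07120077]), 'qd': array([ 0.00126152, -0.00096768, -0.00075349, -0.00167085, -0.00085224,
        0.00108677, -0.00206944]), 'tau': array([ 3.52506264e-03, -5.72073591e+01,  9.94563326e-01, -2.52229464e+01,
       -5.61816269e-02,  1.34594680e-02,  1.29513228e-05]), 'tcp_pos': array([ 0.24977975, -0.59951892,  0.25193321]), 'ee_rot': array([-3.14001675e+00,  1.16357458e-04,  3.94844478e-01]), 'contact_force': array([-0.27436457, -0.87348598, -0.14213714]), 'ft_torque': array([-0.02229342, -0.00773906, -0.01571809]), 'gripper_force': 0.0, 'opening': 0.9994832949579714}
```

View pics/scene0.png

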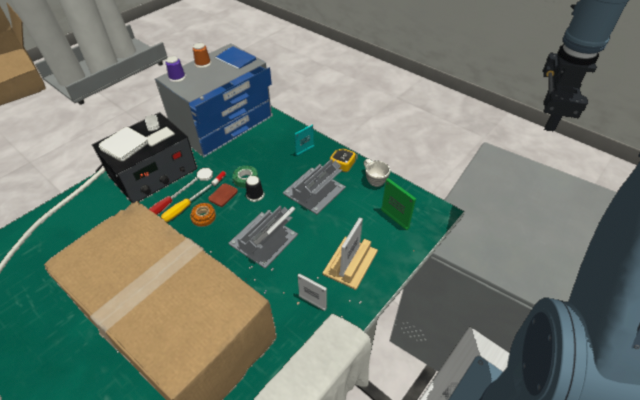

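View pics/top0.png

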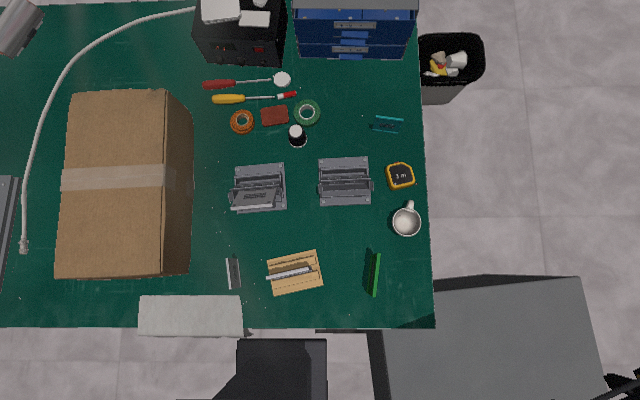

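Run:
```python
import cv2
a=cv2.imread("pics/scene0.png")[150:300,225:425];cv2.imwrite("pics/c1.png",cv2.resize(a,None,fx=4,fy=4,interpolation=cv2.INTER_CUBIC))
a=cv2.imread("pics/top0.png")[150:300,220:380];cv2.imwrite("pics/c2.png",cv2.resize(a,None,fx=4,fy=4,interpolation=cv2.INTER_CUBIC))
```

```text
(no output)
```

View pics/c1.png

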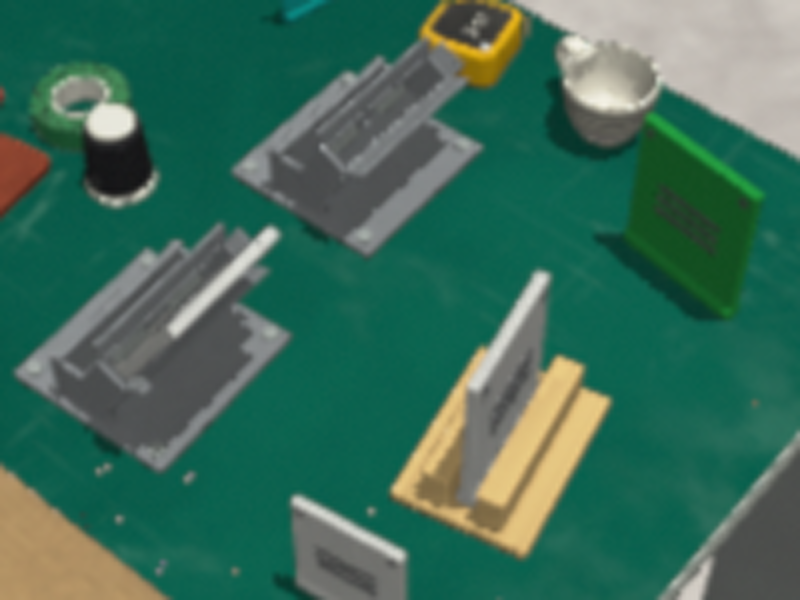

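View pics/c2.png

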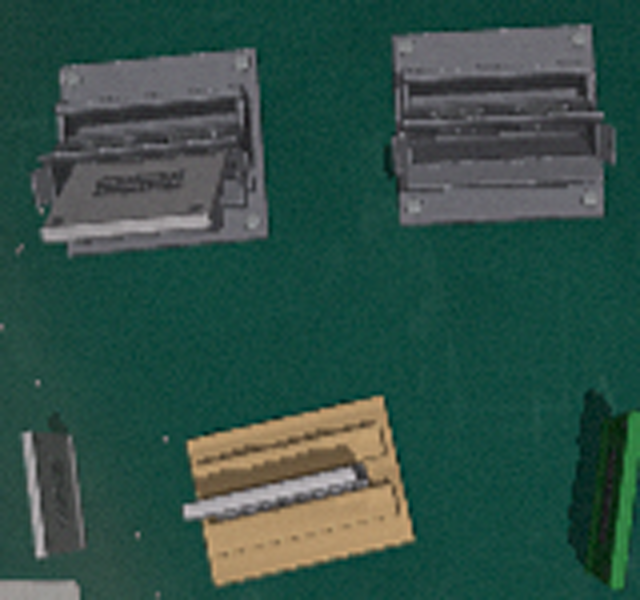

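Run:
```python
import cv2,numpy as np
S=cv2.imread("pics/scene0.png");T=cv2.imread("pics/top0.png")
f=lambda I,x,y:cv2.resize(I[y:y+50,x:x+66],(396,300),interpolation=cv2.INTER_CUBIC)
m=np.vstack([np.hstack([f(T,260,247),f(S,320,215)]),np.hstack([f(T,312,153),f(S,282,162)])])
m=cv2.convertScaleAbs(m,alpha=1.3,beta=10)
cv2.imwrite("pics/m1.png",m)
```

```text
(no output)
```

View pics/m1.png

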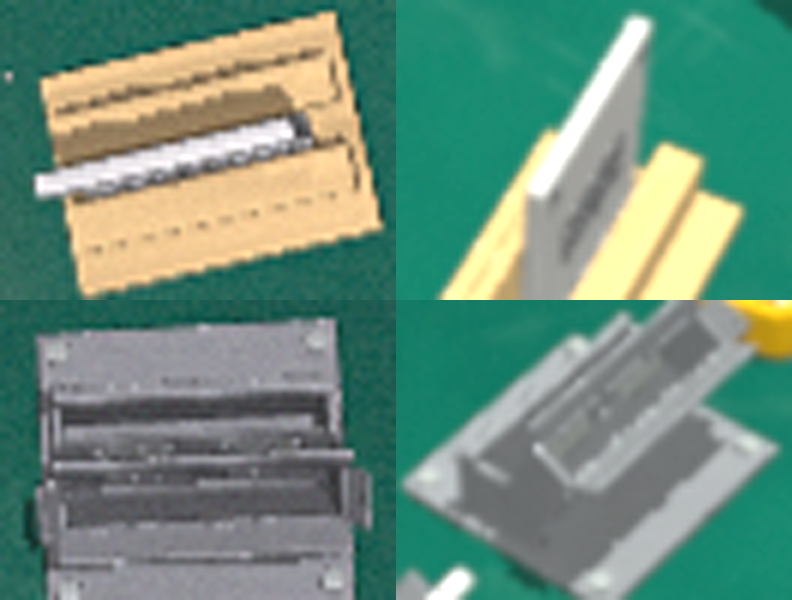

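```bash
cat > h.py <<'E'
import numpy as np
from scipy.optimize import least_squares
from bench import imaging
C={}
for n in("top","scene"):
    c=imaging.get_calibration(n);C[n]=(c["camera_matrix"],np.linalg.inv(c["pose"]))
def proj(n,P):
    K,T=C[n];p=np.atleast_2d(P)@T[:3,:3].T+T[:3,3];p=p@K.T;return p[:,:2]/p[:,2:]
def px(u,v,x0,y0,s): return [x0+(u+.5)/s-.5,y0+(v+.5)/s-.5]
def fit(obs,p0):  # obs: list (cam,pix,local xyz); p=x,y,z,yaw
    def W(p,l):
        c,s=np.cos(p[3]),np.sin(p[3]);return np.array([p[0]+c*l[0]-s*l[1],p[1]+s*l[0]+c*l[1],p[2]+l[2]])
    f=lambda p:np.ravel([proj(n,W(p,l))[0]-q for n,q,l in obs])
    r=least_squares(f,p0);return r.x,r.fun.reshape(-1,2)
E
python3 - <<'E'
from h import *
np.set_printoptions(precision=4,suppress=True)
t=lambda u,v:("top",px(u,v,260,247,6)); s=lambda u,v:("scene",px(u,v,320,215,6))
h=[.004,.045]
L=lambda sx,sy:(sx*.004,sy*.045,.0575)
o=[t(294,118)+(L(1,-1),),t(298,142)+(L(-1,-1),),t(35,176)+(L(1,1),),t(38,199)+(L(-1,1),),
 s(129,190)+(L(1,1),),s(147,196)+(L(-1,1),),s(255,25)+(L(-1,-1),),s(240,17)+(L(1,-1),)]
p,r=fit(o,[.35,-.15,.065,0.2]);print("panel",p);print(r)
# stand base corners, x=+-43,y=+-60
for z in(.0,.01,.036):
    L=lambda sx,sy:(sx*.043,sy*.06,0)
    o=[t(40,80)+(L(1,1),),t(335,12)+(L(1,-1),),t(382,230)+(L(-1,-1),),t(82,298)+(L(-1,1),)]
    p,r=fit([a for a in o],[.35,-.15,z,.2]);print("stand",p,np.abs(r).max());break
def rack(name,top,sc):
    a=[("top",px(u,v,220,150,4),l) for (u,v),l in top]+[("scene",px(u,v,225,150,4),l) for (u,v),l in sc]
    p,r=fit(a,[.55,-.2,.003,0]);print(name,p);print(r);return p
q=lambda a,b:(a*.06,b*.062,0)
pa=rack("A",[((392,38),q(1,1)),((591,25),q(1,-1)),((604,215),q(-1,-1)),((402,224),q(-1,1))],[((233,172),q(1,1)),((368,253),q(-1,1)),((482,148),q(-1,-1))])
pb=rack("B",[((62,66),q(1,1)),((256,49),q(1,-1)),((268,237),q(-1,-1)),((70,255),q(-1,1))],[((15,373),q(1,1)),((160,470),q(-1,1)),((290,335),q(-1,-1))])
# rack_b panel top edge: rays at z~.13
L=lambda sy:(0,sy*.045,0)
o=[("top",px(44,234,220,150,4),L(1)),("top",px(211,219,220,150,4),L(-1)),("scene",px(172,330,225,150,4),L(1)),("scene",px(275,232,225,150,4),L(-1))]
p,r=fit(o,[.45,-.1,.13,0]);print("Btop",p);print(r)
c,s_=np.cos(pb[3]),np.sin(pb[3]);d=p[:2]-pb[:2];print("rel",c*d[0]+s_*d[1],-s_*d[0]+c*d[1])
E
```

```text
panel [ 0.4362 -0.1152  0.0653  0.2094]
[[-0.1783  0.1309]
 [-0.0321  0.0287]
 [ 0.0444 -0.0683]
 [ 0.2684  0.0132]
 [-0.3481  0.0217]
 [ 0.0765  0.5256]
 [ 0.4613 -0.298 ]
 [-0.3287 -0.3035]]
stand [ 0.4369 -0.1176  0.0027  0.2156] 0.09394774472281142
A [ 0.6562 -0.2379  0.0054  0.0403]
[[-0.0045 -0.5059]
 [ 0.2821 -0.057 ]
 [ 0.5458  0.1721]
 [-0.2852  0.5448]
 [-0.6896 -0.0763]
 [ 0.0911  0.6924]
 [ 0.0267 -0.3226]]
B [ 0.6428 -0.0325  0.0052  0.0776]
[[-0.2734  0.0232]
 [ 0.3975 -0.2527]
 [ 0.5849  0.0994]
 [-0.3527  0.0408]
 [-0.5726 -0.026 ]
 [-0.0218  0.317 ]
 [ 0.4129 -0.0162]]
Btop [ 0.5746 -0.0382  0.1264  0.0768]
[[-0.0724  0.1005]
 [ 0.3397  0.1505]
 [-0.4669  0.5418]
 [ 0.1085 -0.5908]]
rel -0.06843777411897589 -0.0004635969623373818
```

Run:
```python
from h import *
import cv2
I={"scene":cv2.imread("pics/scene0.png"),"top":cv2.imread("pics/top0.png")}
A=[.6562,-.2379,.0403];B=[.6428,-.0325,.0776]
s30,c30=.5,3**.5/2
def W(p,off,x,y,z):
    X=off+c30*x-s30*z;Z=.03+s30*x+c30*z;c,s=np.cos(p[2]),np.sin(p[2])
    return [p[0]+c*X-s*y,p[1]+s*X+c*y,Z]
def crop(n,x0,y0,p,offs,pan):
    k=6;m=cv2.resize(I[n][y0:y0+50,x0:x0+66],(396,300),interpolation=cv2.INTER_CUBIC);m=cv2.convertScaleAbs(m,alpha=1.3,beta=10)
    for off,col in offs:
        polys=[[(-.007,-.052,.041),(.010,-.052,.041),(.010,.052,.041),(-.007,.052,.041)]]
        if pan: polys=[[(a*.004,b*.045,.115) for a,b in((1,1),(1,-1),(-1,-1),(-1,1))]]
        for P in polys:
            q=proj(n,[W(p,off,*l) for l in P]);q=(q-[x0,y0]+.5)*k-.5
            cv2.polylines(m,[np.int32(q*8)],True,col,1,cv2.LINE_AA,3)
    return m
o=[(0,(0,0,255)),(-.011,(255,255,0))]
m=np.vstack([np.hstack([crop("top",312,153,A,o,0),crop("scene",286,155,A,o,0)]),np.hstack([crop("top",225,165,B,o,1),crop("scene",240,200,B,o,1)])])
cv2.imwrite("pics/m2.png",m)
```

```text
(no output)
```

View pics/m2.png

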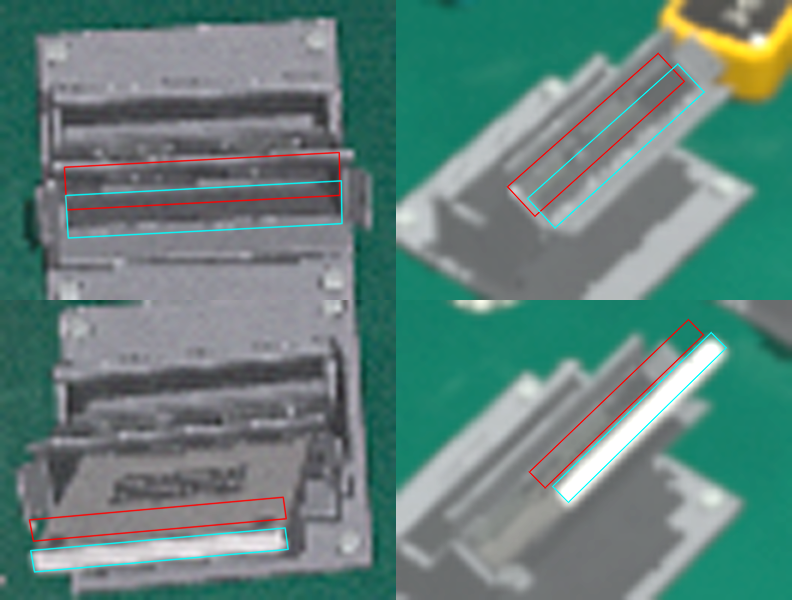

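The candidates for the panel are:
- The grey panel in the stand, at top (292,272).
- A small grey loose plate, at top (233,272).
- The green panel, at top (373,272).
- The turquoise plate, at top (386,124).

The enlarged crop confirms the one in the stand: it is grey, larger than the other grey plate, and stands in the wooden stand. The empty rack is the right one, at top (345,180). The left rack, at (258,188), holds a panel.

```bash
cat >> h.py <<'E'
from bench import robot
from scipy.spatial.transform import Rotation as Ro
np.set_printoptions(precision=4,suppress=True)
A=[.6562,-.2379,.0403]; OFF=-.010
def slot(x,y,z,off=OFF):
    Rw=Ro.from_euler("z",A[2]);return Rw.apply([off+.75**.5*x-.5*z,y,.03+.5*x+.75**.5*z])+[A[0],A[1],0]
def Rtool(yaw,tilt): # tilt>0: tool points down and away from the robot
    return Ro.from_euler("xyz",[np.pi,0,yaw])*Ro.from_rotvec([-tilt,0,0])
def plan(pos,R,n):
    s=robot.state();R0=Ro.from_euler("xyz",s["ee_rot"]);d=R0.inv().apply(np.array(pos)-s["tcp_pos"]);w=(R0.inv()*R).as_rotvec()
    print("pos",s["tcp_pos"],"rot",s["ee_rot"],"F",s["contact_force"],"open",s["opening"],"t",s["t"],"q",s["q"])
    print("shift tool mm",d*1e3,"turn deg",np.degrees(w))
    if np.linalg.norm(w)>1e-9:  # constant twist
        th=np.linalg.norm(w);k=w/th;K=np.array([[0,-k[2],k[1]],[k[2],0,-k[0]],[-k[1],k[0],0]])
        V=np.eye(3)+(1-np.cos(th))/th*K+(th-np.sin(th))/th*K@K;v=np.linalg.solve(V,d)
    else: v=d
    print("per row dp",v/n/.075,"turn",w/n/(np.pi/4))
E
python3 - <<'E'
from h import *
s=robot.state()
plan([.4362,-.1152,.25],Ro.from_euler("xyz",s["ee_rot"]),20)
plan(s["tcp_pos"],Rtool(np.pi/2+.2094,0),20)
print(slot(0,0,.095))
E
```

```text
pos [ 0.2498 -0.5995  0.2519] rot [-3.14    0.0001  0.3948] F [-0.2744 -0.8735 -0.1421] open 0.9994832949579714 t 0.1 q [ 1.1098  0.5371 -0.0044  1.5387  0.0026  1.0673 -0.0712]
shift tool mm [ 358.377 -375.341    2.483] turn deg [0. 0. 0.]
per row dp [ 0.2389 -0.2502  0.0017] turn [0. 0. 0.]
pos [ 0.2498 -0.5995  0.2519] rot [-3.14    0.0001  0.3948] F [-0.2744 -0.8735 -0.1421] open 0.9994832949579714 t 0.1 q [ 1.1098  0.5371 -0.0044  1.5387  0.0026  1.0673 -0.0712]
shift tool mm [0. 0. 0.] turn deg [ -0.08    -0.057  -79.3748]
per row dp [0. 0. 0.] turn [-0.0001 -0.0001 -0.0882]
[ 0.5987 -0.2402  0.1123]
```

drive_tool --dp '[[0.24,-0.25,0],[0.24,-0.25,0],[0.24,-0.25,0],[0.24,-0.25,0],[0.24,-0.25,0],[0.24,-0.25,0],[0.24,-0.25,0],[0.24,-0.25,0],[0.24,-0.25,0],[0.24,-0.25,0]]' --turn '[[0,0,0],[0,0,0],[0,0,0],[0,0,0],[0,0,0],[0,0,0],[0,0,0],[0,0,0],[0,0,0],[0,0,0]]' --hand 1

```text
t: 0.93
tcp_pos: [0.3441, -0.3563, 0.2525]
ee_rot: [-3.141, 0.0, 0.395]
contact_force: [-0.4, 0.2, 0.1]
opening: 1.002
gripper_force: 0.0
```

drive_tool --dp '[[0.24,-0.25,0],[0.24,-0.25,0],[0.24,-0.25,0],[0.24,-0.25,0],[0.24,-0.25,0],[0.24,-0.25,0],[0.24,-0.25,0],[0.24,-0.25,0],[0.24,-0.25,0],[0.24,-0.25,0]]' --turn '[[0,0,0],[0,0,0],[0,0,0],[0,0,0],[0,0,0],[0,0,0],[0,0,0],[0,0,0],[0,0,0],[0,0,0]]'

```text
t: 1.77
tcp_pos: [0.4381, -0.1141, 0.2525]
ee_rot: [-3.141, 0.0, 0.395]
contact_force: [0.8, 0.3, -0.6]
opening: 0.996
gripper_force: 0.0
```

drive_tool --dp '[[0,0,0],[0,0,0],[0,0,0],[0,0,0],[0,0,0],[0,0,0],[0,0,0],[0,0,0],[0,0,0],[0,0,0]]' --turn '[[0,0,-0.14],[0,0,-0.14],[0,0,-0.14],[0,0,-0.14],[0,0,-0.14],[0,0,-0.14],[0,0,-0.14],[0,0,-0.14],[0,0,-0.14],[0,0,-0.14]]'

```text
t: 2.6
tcp_pos: [0.4378, -0.1153, 0.2525]
ee_rot: [-3.141, -0.0, 1.5]
contact_force: [0.0, 1.2, -0.2]
opening: 0.998
gripper_force: 0.0
```

Run:
```python
from h import *
R=Rtool(np.pi/2+.2094,0)
plan([.4362,-.1152,.25],R,10)
plan([.4362,-.1152,.103],R,10)
```

```text
pos [ 0.4378 -0.1153  0.2525] rot [-3.1409 -0.0001  1.4999] F [ 0.0268  1.1629 -0.2362] open 0.9975569945744672 t 2.6 q [ 0.5368  0.2302 -0.4306  2.0178  0.1201  0.9182 -0.0279]
shift tool mm [ 0.0134 -1.5682  2.454 ] turn deg [ -0.0397  -0.0111 -16.0625]
per row dp [ 0.0003 -0.0021  0.0033] turn [-0.0001 -0.     -0.0357]
pos [ 0.4378 -0.1153  0.2525] rot [-3.1409 -0.0001  1.4999] F [ 0.0268  1.1629 -0.2362] open 0.9975569945744672 t 2.6 q [ 0.5368  0.2302 -0.4306  2.0178  0.1201  0.9182 -0.0279]
shift tool mm [ -0.0007  -1.4636 149.454 ] turn deg [ -0.0397  -0.0111 -16.0625]
per row dp [ 0.0003 -0.002   0.1993] turn [-0.0001 -0.     -0.0357]
```

drive_tool --dp '[[0,-0.005,0],[0,-0.005,0],[0,-0.005,0],[0,-0.005,0],[0,0,0.2],[0,0,0.2],[0,0,0.2],[0,0,0.2],[0,0,0.2],[0,0,0.2]]' --turn '[[0,0,-0.09],[0,0,-0.09],[0,0,-0.09],[0,0,-0.09],[0,0,0],[0,0,0],[0,0,0],[0,0,0],[0,0,0],[0,0,0]]'

```text
t: 3.43
tcp_pos: [0.4363, -0.1154, 0.1618]
ee_rot: [-3.141, -0.0, 1.777]
contact_force: [-0.6, -0.2, -0.1]
opening: 1.0
gripper_force: 0.0
```

Run:
```python
from h import *
import cv2
plan([.4362,-.1152,.103],Rtool(np.pi/2+.2094,0),10)
a=imaging.capture("scene")[180:280,300:400,::-1];b=imaging.capture("top")[220:320,240:340,::-1]
cv2.imwrite("pics/g1.png",cv2.resize(np.hstack([a,b]),(800,400),interpolation=cv2.INTER_CUBIC))
```

```text
pos [ 0.4363 -0.1154  0.1618] rot [-3.1412 -0.0002  1.777 ] F [-0.6073 -0.2179 -0.0604] open 0.9996198056465393 t 3.4333 q [ 0.5236  0.3773 -0.4323  2.1009  0.2389  0.71    0.1418]
shift tool mm [ 0.2285 -0.0133 58.8388] turn deg [-0.0223 -0.0115 -0.1858]
per row dp [ 0.0003 -0.      0.0785] turn [-0.     -0.     -0.0004]
```

View pics/g1.png

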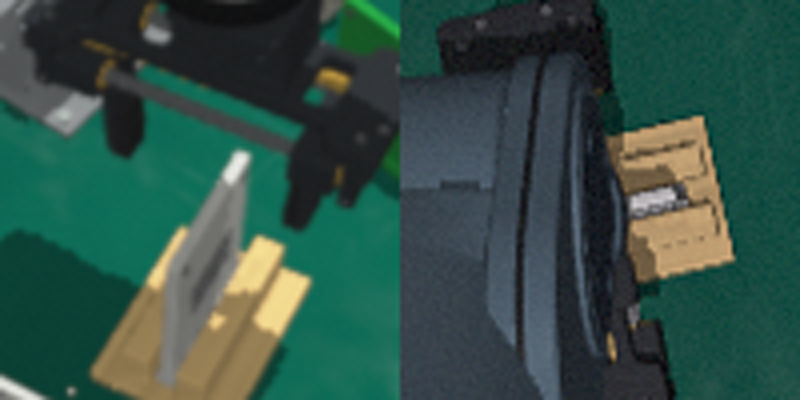

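The panel stands midway between the open fingers, with its top edge at crop (200,210) on the left. It is clear to descend.

drive_tool --dp '[[0,0,0.1],[0,0,0.1],[0,0,0.1],[0,0,0.1],[0,0,0.1],[0,0,0.1],[0,0,0.1],[0,0,0.08],[0,0,0],[0,0,0]]' --turn '[[0,0,0],[0,0,0],[0,0,0],[0,0,0],[0,0,0],[0,0,0],[0,0,0],[0,0,0],[0,0,0],[0,0,0]]'

```text
t: 4.37
tcp_pos: [0.4364, -0.1153, 0.1039]
ee_rot: [-3.141, -0.0, 1.777]
contact_force: [0.2, 0.1, 0.1]
opening: 1.002
gripper_force: 0.0
```

drive_tool --dp '[[0,0,0],[0,0,0],[0,0,0],[0,0,0],[0,0,0],[0,0,0],[0,0,0],[0,0,0],[0,0,0],[0,0,0]]' --turn '[[0,0,0],[0,0,0],[0,0,0],[0,0,0],[0,0,0],[0,0,0],[0,0,0],[0,0,0],[0,0,0],[0,0,0]]' --hand 0 --newtons 50

```text
t: 5.2
tcp_pos: [0.4365, -0.1154, 0.1042]
ee_rot: [-3.142, -0.0, 1.777]
contact_force: [-0.3, -0.2, 0.2]
opening: 0.268
gripper_force: 0.0
```

drive_tool --dp '[[0,0,0],[0,0,0],[0,0,0],[0,0,0],[0,0,0],[0,0,0],[0,0,-0.05],[0,0,-0.15],[0,0,-0.2],[0,0,-0.2]]' --turn '[[0,0,0],[0,0,0],[0,0,0],[0,0,0],[0,0,0],[0,0,0],[0,0,0],[0,0,0],[0,0,0],[0,0,0]]'

```text
t: 6.03
tcp_pos: [0.4361, -0.1152, 0.1496]
ee_rot: [-3.141, -0.001, 1.777]
contact_force: [-0.1, -0.1, -1.0]
opening: 0.085
gripper_force: 50.0
```

drive_tool --dp '[[0,0,-0.2],[0,0,-0.2],[0,0,-0.2],[0,0,-0.2],[0,0,-0.2],[0,0,-0.2],[0,0,-0.2],[0,0,-0.1],[0,0,0],[0,0,0]]' --turn '[[0,0,0],[0,0,0],[0,0,0],[0,0,0],[0,0,0],[0,0,0],[0,0,0],[0,0,0],[0,0,0],[0,0,0]]'

```text
t: 6.87
tcp_pos: [0.4364, -0.1155, 0.2615]
ee_rot: [-3.142, 0.0, 1.777]
contact_force: [-0.5, 0.9, -1.4]
opening: 0.085
gripper_force: 50.0
```

Run:
```python
from h import *
R=Rtool(np.pi/2+A[2],np.pi/6)
# TCP at panel z = 38.6mm above centre -> foot underside to TCP .096; hover with underside at slot z=.085
plan(slot(0.001,0,.096+.085),R,10)
print(slot(.001,0,.181))
```

```text
pos [ 0.4364 -0.1155  0.2615] rot [-3.1415  0.0002  1.777 ] F [-0.4715  0.9477 -1.4305] open 0.08472613787080863 t 6.8667 q [ 0.5834  0.2205 -0.4804  2.009   0.1258  0.9401  0.2447]
shift tool mm [-148.3772   91.8456   74.2926] turn deg [-29.932   -2.4754   9.2928]
per row dp [-0.1858  0.1091  0.1344] turn [-0.0665 -0.0055  0.0207]
[ 0.5566 -0.2419  0.1873]
```

drive_tool --dp '[[-0.186,0.109,0.134],[-0.186,0.109,0.134],[-0.186,0.109,0.134],[-0.186,0.109,0.134],[-0.186,0.109,0.134],[-0.186,0.109,0.134],[-0.186,0.109,0.134],[-0.186,0.109,0.134],[-0.186,0.109,0.134],[-0.186,0.109,0.134]]' --turn '[[-0.0665,-0.0055,0.0207],[-0.0665,-0.0055,0.0207],[-0.0665,-0.0055,0.0207],[-0.0665,-0.0055,0.0207],[-0.0665,-0.0055,0.0207],[-0.0665,-0.0055,0.0207],[-0.0665,-0.0055,0.0207],[-0.0665,-0.0055,0.0207],[-0.0665,-0.0055,0.0207],[-0.0665,-0.0055,0.0207]]'

```text
t: 7.7
tcp_pos: [0.5553, -0.2414, 0.1832]
ee_rot: [2.618, -0.002, 1.61]
contact_force: [-0.2, 0.3, -1.5]
opening: 0.087
gripper_force: 50.0
```

Run:
```python
from h import *
import cv2
plan(slot(0.001,0,.181),Rtool(np.pi/2+A[2],np.pi/6),10)
s=robot.state();R=Ro.from_euler("xyz",s["ee_rot"])
def draw(n,x0,y0,w,h,k):
    m=cv2.resize(imaging.capture(n)[y0:y0+h,x0:x0+w,::-1],(w*k,h*k),interpolation=cv2.INTER_CUBIC);m=cv2.convertScaleAbs(m,alpha=1.3,beta=10)
    foot=[s["tcp_pos"]+R.apply([a*.045,b*.007,.096]) for a,b in((1,1),(1,-1),(-1,-1),(-1,1))]
    mo=[slot(a,b,.041) for a,b in((.01,.052),(.01,-.052),(-.007,-.052),(-.007,.052))]
    for P,c in((foot,(0,0,255)),(mo,(255,255,0))):
        q=(proj(n,P)-[x0,y0]+.5)*k-.5;cv2.polylines(m,[np.int32(q*8)],True,c,1,cv2.LINE_AA,3)
    return m
m=np.hstack([draw("top",305,145,66,90,6),draw("scene",275,125,66,90,6)])
cv2.imwrite("pics/h1.png",m)
```

```text
pos [ 0.5553 -0.2414  0.1832] rot [ 2.6179 -0.0017  1.6102] F [-0.2115  0.3357 -1.4602] open 0.0872831171878352 t 7.7 q [ 0.9174  0.4662 -0.5565  2.0652 -0.033   0.2062  0.5371]
shift tool mm [-0.5931  3.1653 -2.8159] turn deg [ 0.0035 -0.0582 -0.0945]
per row dp [-0.0008  0.0042 -0.0038] turn [ 0.     -0.0001 -0.0002]
```

View pics/h1.png

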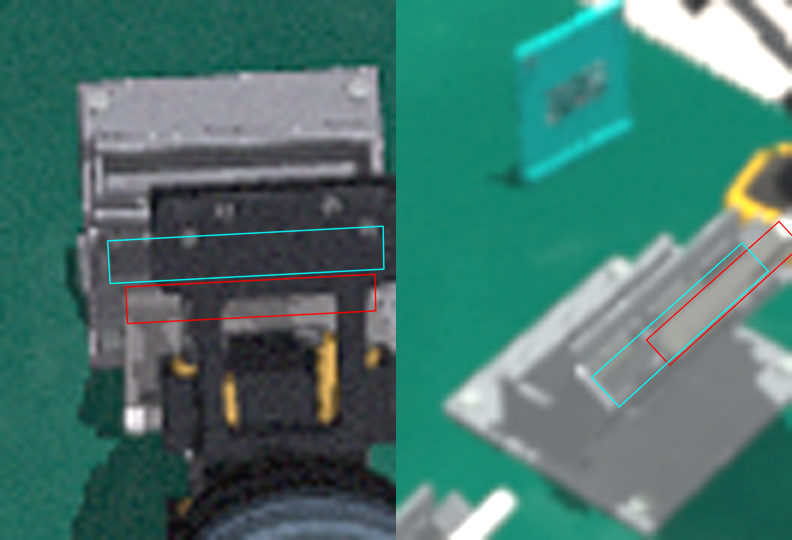

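Run:
```python
from h import *
for off in(-.007,-.010,-.013):
  for f in(.003,.005):
    P=[slot(a,.052+f,.054,off) for a in(.010+f,-.007-f)]
    print(off,f,((proj("scene",P)-[275,125]+.5)*6-.5+[396,0]).round().tolist(),((proj("top",P)-[312,153]+.5)*6-.5).round().tolist())
```

```text
-0.007 0.003 [[587.0, 361.0], [625.0, 401.0]] [[56.0, 188.0], [60.0, 246.0]]
-0.007 0.005 [[581.0, 360.0], [625.0, 408.0]] [[51.0, 183.0], [55.0, 251.0]]
-0.01 0.003 [[593.0, 364.0], [631.0, 405.0]] [[57.0, 195.0], [60.0, 254.0]]
-0.01 0.005 [[587.0, 363.0], [631.0, 411.0]] [[51.0, 191.0], [55.0, 259.0]]
-0.013 0.003 [[599.0, 367.0], [636.0, 408.0]] [[57.0, 203.0], [60.0, 262.0]]
-0.013 0.005 [[592.0, 366.0], [636.0, 414.0]] [[51.0, 199.0], [55.0, 267.0]]
```

```bash
sed -i 's/OFF=-.010/OFF=-.0085/' h.py
python3 - <<'E'
from h import *
plan(slot(0.0015,0,.096+.06),Rtool(np.pi/2+A[2],np.pi/6),10)
E
```

```text
pos [ 0.554  -0.2431  0.1819] rot [ 2.6208 -0.0036  1.6065] F [-0.4238 -0.2599 -1.533 ] open 0.08470772813770762 t 7.8 q [ 0.9194  0.4683 -0.5549  2.0646 -0.0322  0.2079  0.5359]
shift tool mm [ 1.1249  6.8396 22.4076] turn deg [-0.1591 -0.0468 -0.3276]
per row dp [0.0015 0.0091 0.0299] turn [-0.0004 -0.0001 -0.0007]
```

drive_tool --dp '[[0,0.02,0.03],[0,0.02,0.03],[0,0.02,0.03],[0,0.01,0.03],[0,0,0.03],[0,0,0.03],[0,0,0.03],[0,0,0.03],[0,0,0.03],[0,0,0.03]]' --turn '[[0,0,0],[0,0,0],[0,0,0],[0,0,0],[0,0,0],[0,0,0],[0,0,0],[0,0,0],[0,0,0],[0,0,0]]'

```text
t: 8.63
tcp_pos: [0.5716, -0.2406, 0.1679]
ee_rot: [2.618, -0.0, 1.611]
contact_force: [0.1, -0.1, -1.6]
opening: 0.084
gripper_force: 50.0
```

```bash
cat > st.py <<'E'
from h import *
def cur():
    s=robot.state();R=Ro.from_euler("xyz",s["ee_rot"])
    b=Ro.from_euler("z",-A[2]);v=b.apply(s["tcp_pos"]-slot(0,0,0));S=lambda v:np.array([.75**.5*v[0]+.5*v[2],v[1],-.5*v[0]+.75**.5*v[2]])
    tilt=(R.inv()*Rtool(np.pi/2+A[2],np.pi/6)).as_rotvec(degrees=True)
    u=S(v)*1e3;u[2]-=96
    print("t",round(s["t"],2),"slot xyz of underside mm",u,"F slot",S(b.apply(s["contact_force"])),"T",s["ft_torque"],"rot err",tilt,"q6",s["q"][5],"open",s["opening"],"grip",s["gripper_force"])
E
echo 'cur()'>>st.py; python3 st.py
```

```text
t 8.63 slot xyz of underside mm [ 2.9868  0.6626 61.4843] F slot [-0.7224 -0.0683 -1.3981] T [-0.0689  0.5257 -0.0198] rot err [-0.0119 -0.0074 -0.0189] q6 0.1928632580315117 open 0.08417776900652807 grip 49.9952108412981
```

drive_tool --dp '[[0,-0.01,0.015],[0,-0.01,0.015],[0,0,0.015],[0,0,0.015],[0,0,0.015],[0,0,0.015],[0,0,0.015],[0,0,0.015],[0,0,0.015],[0,0,0.015]]' --turn '[[0,0,0],[0,0,0],[0,0,0],[0,0,0],[0,0,0],[0,0,0],[0,0,0],[0,0,0],[0,0,0],[0,0,0]]'

```text
t: 9.47
tcp_pos: [0.5759, -0.2405, 0.1575]
ee_rot: [2.618, -0.0, 1.611]
contact_force: [0.7, 0.9, -1.7]
opening: 0.088
gripper_force: 50.0
```

```bash
python3 st.py
```

```text
t 9.47 slot xyz of underside mm [ 1.5666  0.6386 50.3089] F slot [-0.1807  0.8673 -1.8185] T [-0.0552  0.5584  0.01  ] rot err [-0.0068 -0.0067 -0.0242] q6 0.19272143258582194 open 0.08825945655804829 grip 49.99497016891837
```

drive_tool --dp '[[0,0,0.015],[0,0,0.015],[0,0,0.015],[0,0,0.015],[0,0,0.015],[0,0,0.015],[0,0,0.015],[0,0,0.015],[0,0,0.015],[0,0,0.015]]' --turn '[[0,0,0],[0,0,0],[0,0,0],[0,0,0],[0,0,0],[0,0,0],[0,0,0],[0,0,0],[0,0,0],[0,0,0]]'

```text
t: 10.3
tcp_pos: [0.5815, -0.2403, 0.1477]
ee_rot: [2.618, -0.0, 1.611]
contact_force: [1.0, -0.1, -1.8]
opening: 0.089
gripper_force: 50.0
```

```bash
python3 st.py
```

```text
t 10.3 slot xyz of underside mm [ 1.5422  0.6561 39.0499] F slot [-0.0704 -0.1406 -2.0252] T [-0.0189  0.5109  0.0653] rot err [-0.0094 -0.0094 -0.0245] q6 0.19275627334476098 open 0.08861897834124882 grip 49.994858019053936
```

drive_tool --dp '[[0,0,0.015],[0,0,0.015],[0,0,0.015],[0,0,0.015],[0,0,0.015],[0,0,0.015],[0,0,0.015],[0,0,0.015],[0,0,0.015],[0,0,0]]' --turn '[[0,0,0],[0,0,0],[0,0,0],[0,0,0],[0,0,0],[0,0,0],[0,0,0],[0,0,0],[0,0,0],[0,0,0]]'

```text
t: 11.13
tcp_pos: [0.5866, -0.24, 0.1389]
ee_rot: [2.618, -0.0, 1.611]
contact_force: [-0.8, -0.2, -1.2]
opening: 0.083
gripper_force: 50.0
```

```bash
python3 st.py
python3 - <<'E'
from h import *
import cv2
cv2.imwrite("pics/i1.png",cv2.resize(imaging.capture("scene")[130:220,260:380,::-1],(720,540),interpolation=cv2.INTER_CUBIC))
E
```

```text
t 11.13 slot xyz of underside mm [ 1.4496  0.6803 28.8541] F slot [-1.3035 -0.1904 -0.6494] T [-0.0384  0.5623  0.0272] rot err [-0.0165 -0.0176 -0.0262] q6 0.1927606962105726 open 0.08304222117286218 grip 49.994968827813864
```

View pics/i1.png

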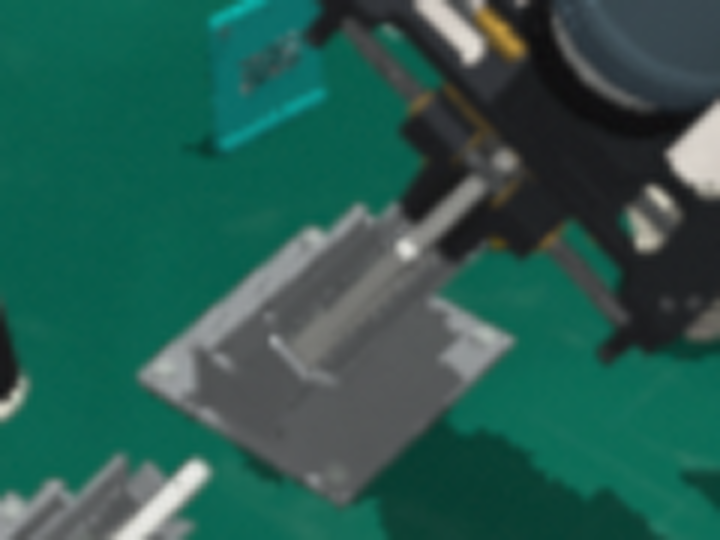

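The panel is inside the slot mouth: its left edge at (300,355) sits just inside the end-wall lip, and there is no contact force. I'll keep pushing.

drive_tool --dp '[[0,0,0.013],[0,0,0.013],[0,0,0.013],[0,0,0.013],[0,0,0.013],[0,0,0.013],[0,0,0.013],[0,0,0.013],[0,0,0.013],[0,0,0]]' --turn '[[0,0,0],[0,0,0],[0,0,0],[0,0,0],[0,0,0],[0,0,0],[0,0,0],[0,0,0],[0,0,0],[0,0,0]]'

```text
t: 12.02
tcp_pos: [0.5909, -0.2399, 0.1312]
ee_rot: [2.618, -0.0, 1.611]
contact_force: [-0.6, -0.7, -0.7]
opening: 0.083
gripper_force: 50.0
```

```bash
python3 st.py
```

```text
t 12.02 slot xyz of underside mm [ 1.3645  0.6515 20.0982] F slot [-0.8938 -0.6552 -0.265 ] T [-0.0132  0.5859 -0.0796] rot err [-0.0255 -0.0139 -0.0297] q6 0.19286128958522689 open 0.08307800116439525 grip 49.996930472552776
```

drive_tool --dp '[[0,0,0.013],[0,0,0.013],[0,0,0.013],[0,0,0.013],[0,0,0.013],[0,0,0.013],[0,0,0.013],[0,0,0.013],[0,0,0],[0,0,0]]' --turn '[[0,0,0],[0,0,0],[0,0,0],[0,0,0],[0,0,0],[0,0,0],[0,0,0],[0,0,0],[0,0,0],[0,0,0]]'

```text
t: 12.85
tcp_pos: [0.5946, -0.24, 0.1247]
ee_rot: [2.618, 0.0, 1.61]
contact_force: [-5.0, -0.7, 4.2]
opening: 0.087
gripper_force: 50.0
```

```bash
python3 st.py
```

```text
t 12.85 slot xyz of underside mm [ 1.3717  0.3356 12.587 ] F slot [-2.1953 -0.5106  6.166 ] T [-0.0373  0.8983 -0.0599] rot err [-0.0264  0.0244 -0.0369] q6 0.19311621063542156 open 0.08717152936397231 grip 50.04006036557257
```

drive_tool --dp '[[0,0,0.013],[0,0,0.013],[0,0,0.013],[0,0,0.013],[0,0,0.013],[0,0,0.013],[0,0,0],[0,0,0],[0,0,0],[0,0,0]]' --turn '[[0,0,0],[0,0,0],[0,0,0],[0,0,0],[0,0,0],[0,0,0],[0,0,0],[0,0,0],[0,0,0],[0,0,0]]'

```text
t: 13.68
tcp_pos: [0.5977, -0.2397, 0.1193]
ee_rot: [2.619, -0.001, 1.611]
contact_force: [1.1, -1.9, -5.9]
opening: 0.086
gripper_force: 50.0
```

```bash
python3 st.py
```

```text
t 13.68 slot xyz of underside mm [1.3115 0.5537 6.3649] F slot [-2.1019 -1.934  -5.6081] T [-0.3718  0.7383 -0.2944] rot err [-0.0306 -0.0151 -0.0435] q6 0.19282711770356203 open 0.08610529098589179 grip 50.0254126265645
```

drive_tool --dp '[[0,0,0.01],[0,0,0.01],[0,0,0.01],[0,0,0.01],[0,0,0],[0,0,0],[0,0,0],[0,0,0],[0,0,0],[0,0,0]]' --turn '[[0,0,0],[0,0,0],[0,0,0],[0,0,0],[0,0,0],[0,0,0],[0,0,0],[0,0,0],[0,0,0],[0,0,0]]'

```text
t: 14.52
tcp_pos: [0.5992, -0.2394, 0.1168]
ee_rot: [2.618, -0.001, 1.611]
contact_force: [1.1, -1.3, -6.8]
opening: 0.087
gripper_force: 50.0
```

```bash
python3 st.py
```

```text
t 14.52 slot xyz of underside mm [1.3482 0.7654 3.4524] F slot [-2.5345 -1.3115 -6.4157] T [-0.3119  0.8331 -0.2204] rot err [-0.0244 -0.0258 -0.0285] q6 0.19276782735924453 open 0.0870459238082639 grip 50.03289185464382
```

drive_tool --dp '[[0,0,0.01],[0,0,0.01],[0,0,0.01],[0,0,0.01],[0,0,0],[0,0,0],[0,0,0],[0,0,0],[0,0,0],[0,0,0]]' --turn '[[0,0,0],[0,0,0],[0,0,0],[0,0,0],[0,0,0],[0,0,0],[0,0,0],[0,0,0],[0,0,0],[0,0,0]]'

```text
t: 15.35
tcp_pos: [0.6007, -0.2394, 0.1144]
ee_rot: [2.618, -0.0, 1.611]
contact_force: [-2.0, -0.2, -0.1]
opening: 0.089
gripper_force: 50.0
```

```bash
python3 st.py
```

```text
t 15.35 slot xyz of underside mm [1.4995 0.7792 0.6379] F slot [-1.8225 -0.1474  0.8876] T [-0.0161  1.203  -0.05  ] rot err [-0.0126 -0.0152 -0.0158] q6 0.19282526819346169 open 0.0885070062661584 grip 50.046969344839454
```

Floor contact is beginning, so I'll press a little more to confirm it is home.

drive_tool --dp '[[0,0,0.01],[0,0,0.01],[0,0,0.01],[0,0,0],[0,0,0],[0,0,0],[0,0,0],[0,0,0],[0,0,0],[0,0,0]]' --turn '[[0,0,0],[0,0,0],[0,0,0],[0,0,0],[0,0,0],[0,0,0],[0,0,0],[0,0,0],[0,0,0],[0,0,0]]'

```text
t: 16.18
tcp_pos: [0.6016, -0.2393, 0.1138]
ee_rot: [2.618, 0.001, 1.611]
contact_force: [-19.5, 2.2, 21.4]
opening: 0.087
gripper_force: 50.1
```

```bash
python3 st.py
```

```text
t 16.18 slot xyz of underside mm [ 1.9341  0.8277 -0.3322] F slot [-6.1092  3.0142 28.2862] T [0.389  1.8947 0.2015] rot err [0.0194 0.0593 0.0379] q6 0.19359974786989256 open 0.08726425277057402 grip 50.14503509039059
```

drive_tool --dp '[[0,0,-0.01],[0,0,-0.005],[0,0,0],[0,0,0],[0,0,0],[0,0,0],[0,0,0],[0,0,0],[0,0,0],[0,0,0]]' --turn '[[0,0,0],[0,0,0],[0,0,0],[0,0,0],[0,0,0],[0,0,0],[0,0,0],[0,0,0],[0,0,0],[0,0,0]]'

```text
t: 17.02
tcp_pos: [0.6012, -0.2393, 0.1137]
ee_rot: [2.618, -0.0, 1.611]
contact_force: [-8.0, 1.0, 7.3]
opening: 0.088
gripper_force: 50.1
```

drive_tool --dp '[[0,0,0],[0,0,0],[0,0,0],[0,0,0],[0,0,0],[0,0,0],[0,0,0],[0,0,0],[0,0,0],[0,0,0]]' --turn '[[0,0,0],[0,0,0],[0,0,0],[0,0,0],[0,0,0],[0,0,0],[0,0,0],[0,0,0],[0,0,0],[0,0,0]]' --hand 0.5

```text
t: 17.85
tcp_pos: [0.6013, -0.2395, 0.1135]
ee_rot: [2.618, -0.0, 1.611]
contact_force: [0.8, -0.5, 0.5]
opening: 0.501
gripper_force: 0.0
```

drive_tool --dp '[[0,0,-0.05],[0,0,-0.1],[0,0,-0.15],[0,0,-0.15],[0,0,-0.15],[0,0,-0.15],[0,0,-0.15],[0,0,-0.15],[0,0,-0.1],[0,0,0]]' --turn '[[0,0,0],[0,0,0],[0,0,0],[0,0,0],[0,0,0],[0,0,0],[0,0,0],[0,0,0],[0,0,0],[0,0,0]]'

```text
t: 18.68
tcp_pos: [0.558, -0.2418, 0.1893]
ee_rot: [2.617, 0.001, 1.61]
contact_force: [0.7, -0.2, -0.3]
opening: 0.5
gripper_force: 0.0
```

```bash
python3 st.py
python3 - <<'E'
from h import *
import cv2
I=imaging.capture("scene")
m=cv2.resize(I[130:240,220:380,::-1],(800,550),interpolation=cv2.INTER_CUBIC)
q=proj("scene",[slot(a*.004,b*.045,.115) for a,b in((1,1),(1,-1),(-1,-1),(-1,1))]);q=(q-[220,130]+.5)*5-.5
cv2.polylines(m,[np.int32(q*8)],True,(0,0,255),1,cv2.LINE_AA,3)
cv2.imwrite("pics/z1.png",m)
E
```

```text
t 18.68 slot xyz of underside mm [ 1.8915  0.0862 86.9059] F slot [ 0.4778 -0.1858 -0.6567] T [-0.0357  0.3941  0.0212] rot err [ 0.0453  0.0621 -0.0337] q6 0.3500516166290291 open 0.5000454845821863 grip 0.0
```

View pics/z1.png

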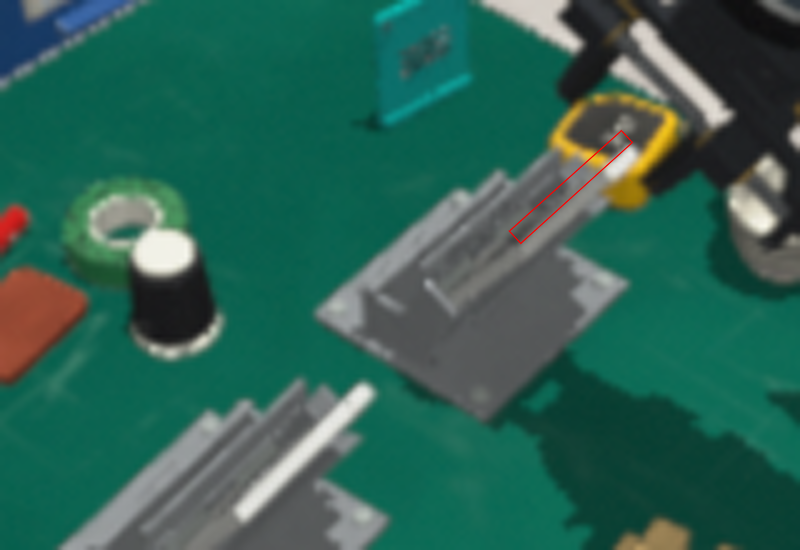

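The panel sits in the empty rack like its neighbour, with its edge running about (520,240) to (625,165). The mug, spool and tape measure are untouched and the gripper is clear, so I'm handing the job in.

```bash
python3 -c "
from bench import robot
print(robot.finish_job())"
```

```text
the job is handed in; nothing more can be done
None
```

The panel is in the empty rack, pushed past the spring clips to a firm stop on the slot floor and released. The job was handed in at about 19 s with the gripper clear; no verdict came back.

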